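# Unload the module test stand and sort by inspection tag

## Task

Slide the test stand's dark toothed retaining frame to the left (as you face the stand) by its black knob, all the way to the stop, so that its teeth free the three modules. Then lift the modules out and sort them by tag: the two with a round tag into the tray whose sign shows a disc, the one with a cross tag into the tray whose sign shows a cross, each lying flat in a pocket of its own, tag up. Set them down without dropping them, leave the frame open and do not push the marker, wool cup or loupe about.

Things in the scene. Friction and masses are not known exactly. Their poses are not given: they have to be found in the camera images.
- stand: grey fixed stand; origin on the bench under mid-deck, x to its back, y to its left (facing it). Deck slopes 30 degrees, high at the back, its middle 55 mm up. Bays at y -70, 0, 70 mm with 5 mm rails and stops. A head overhangs them: underside 207 mm up, front edge 12 mm in front of mid-deck, so grip and draw out along the slope's normal, tool tilted 30 degrees
- bar_knob (a point): centre of the top of the bar's black knob: 13 mm across (15 mm at the top), 29 mm long, at right angles to the slope, near the deck's low edge (point z = the slope's normal, y = to the stand's left). It moves with the bar
- bar (a joint): travel of the retaining bar (the dark steel frame, top 10 mm above the deck), m: near 0 = locked, 18 mm wide teeth over both foot ends of each module; grows as it slides to the stand's left (+y), the knob with it; 0.036 = stop, teeth between the modules, which are free from 0.030 on. Stays where left, 1.5 N friction
- module_a: module: dark steel housing 56 x 34 x 26 mm (x, y, z) on a bright steel foot 76 x 34 x 4 mm, 30 mm high in all, 0.13 kg, a white round tag 31 mm across on top. Origin: centre of the underside; z out of the top, x along its length. Starts in any of the stand's bays, flat on the deck, z along the slope's normal. Grasp across its 34 mm width, by the upper 18 mm
- module_b: module: dark steel housing 56 x 34 x 26 mm (x, y, z) on a bright steel foot 76 x 34 x 4 mm, 30 mm high in all, 0.13 kg, a white round tag 31 mm across on top. Origin: centre of the underside; z out of the top, x along its length. Starts in any of the stand's bays, flat on the deck, z along the slope's normal. Grasp across its 34 mm width, by the upper 18 mm
- module_c: module: dark steel housing 56 x 34 x 26 mm (x, y, z) on a bright steel foot 76 x 34 x 4 mm, 30 mm high in all, 0.13 kg, a white tag in the form of a diagonal cross 30 mm wide on top. Origin: centre of the underside; z out of the top, x along its length. Starts in any of the stand's bays, flat on the deck, z along the slope's normal. Grasp across its 34 mm width, by the upper 18 mm
- pass_tray: nest tray fixed to the bench, grey plastic, 104 x 140 x 12 mm, with two pockets side by side (along its y); behind it (at its +x edge, 68 mm from its centre, 45 mm high) a leaning dark sign with a white disc, for the modules with round tags. Origin: centre of its underside. Either tray may be the one nearer the stand
- reject_tray: nest tray fixed to the bench, grey plastic, 104 x 140 x 12 mm, with two pockets side by side (along its y); behind it (at its +x edge, 68 mm from its centre, 45 mm high) a leaning dark sign with a white diagonal cross, for the module with the cross tag. Origin: centre of its underside. Either tray may be the one nearer the stand
- pass_tray_pocket0 (a point): centre of the floor of pocket 0 of the disc tray: 5 mm above the bench, 84 mm long (x) by 42 mm wide (y), walls 7 mm high above that floor; the pockets lie 68 mm apart. Axes are those of the tray, z up; a module lies in it lengthwise, either way round
- pass_tray_pocket1 (a point): centre of the floor of pocket 1 of the disc tray: 5 mm above the bench, 84 mm long (x) by 42 mm wide (y), walls 7 mm high above that floor; the pockets lie 68 mm apart. Axes are those of the tray, z up; a module lies in it lengthwise, either way round
- reject_tray_pocket0 (a point): centre of the floor of pocket 0 of the cross tray: 5 mm above the bench, 84 mm long (x) by 42 mm wide (y), walls 7 mm high above that floor; the pockets lie 68 mm apart. Axes are those of the tray, z up; a module lies in it lengthwise, either way round
- reject_tray_pocket1 (a point): centre of the floor of pocket 1 of the cross tray: 5 mm above the bench, 84 mm long (x) by 42 mm wide (y), walls 7 mm high above that floor; the pockets lie 68 mm apart. Axes are those of the tray, z up; a module lies in it lengthwise, either way round
- marker: dark felt marker lying loose to the right of the stand, 127 x 12 x 14 mm; origin under its centre; leave it
- tip_wool: black cup of brass wool beside the trays, 58 mm across, 32 mm high; origin under its centre; leave it
- eye_loupe: black eye loupe standing behind the trays, 36 mm across and high; origin under its centre; leave it

How it is judged:
On the way:
1. the retaining bar is slid to the left, over at least 30 of its 36 mm, while the modules lie in their bays (value of joint bar above 0.03 m and distance of each of module_a, module_b, module_c from where it was at the start of the episode below 0.01 m), for 0.2 s.
At the end, for the whole second after the job is handed in: Round-tag modules in the pockets of the disc tray, the cross-tag one in a pocket of the cross tray: within 8 mm of the pocket's centre and 3 mm of its floor, tag up, level within 0.06 rad, at rest, released; the bar open by more than 30 mm (((horizontal distance between module_a and pass_tray_pocket0 below 0.008 m and z of module_a in the frame of pass_tray_pocket0 between -0.003 and 0.003 m) or (horizontal distance between module_a and pass_tray_pocket1 below 0.008 m and z of module_a in the frame of pass_tray_pocket1 between -0.003 and 0.003 m)) and ((horizontal distance between module_b and pass_tray_pocket0 below 0.008 m and z of module_b in the frame of pass_tray_pocket0 between -0.003 and 0.003 m) or (horizontal distance between module_b and pass_tray_pocket1 below 0.008 m and z of module_b in the frame of pass_tray_pocket1 between -0.003 and 0.003 m)) and ((horizontal distance between module_c and reject_tray_pocket0 below 0.008 m and z of module_c in the frame of reject_tray_pocket0 between -0.003 and 0.003 m) or (horizontal distance between module_c and reject_tray_pocket1 below 0.008 m and z of module_c in the frame of reject_tray_pocket1 between -0.003 and 0.003 m)) and angle between each of module_a, module_b, module_c's own z axis and vertical below 0.06 rad and linear speed of each of module_a, module_b, module_c below 0.02 m/s and contact force between the fingers and module_a below 0.1 N and contact force between the fingers and module_b below 0.1 N and contact force between the fingers and module_c below 0.1 N and value of joint bar above 0.03 m); the robot touches nothing.
It fails at once if the marker, the wool cup or the loupe is pushed more than 30 mm (distance of any of marker, tip_wool, eye_loupe from where it was at the start of the episode above 0.03 m).
It fails at once if a module is dropped or thrown (faster than 0.6 m/s while no finger holds it) ((linear speed of module_a above 0.6 m/s and contact force between the fingers and module_a below 0.05 N) or (linear speed of module_b above 0.6 m/s and contact force between the fingers and module_b below 0.05 N) or (linear speed of module_c above 0.6 m/s and contact force between the fingers and module_c below 0.05 N)).
It also fails if it takes over 64 s, if anything falls off the work surface, if the arm or the gripper's body presses on something with over 40 N, if the wrist force passes 120 N, or if a joint passes its speed limit or range.

## Robot

A 6-joint arm with a two-finger parallel gripper is mounted at the origin on a cart in front of the work surface, level with it; the furniture and walls round the work are solid. World frame = base frame: x ahead of the robot, y to its left, z up, the work surface at z = 0. Lengths are in m, angles in rad, forces in N, time in s.
With the tool pointing down it reaches from about 0.25 to 0.85 m from the base axis. Payload 12.5 kg.
Tool frame: the origin (TCP) lies between the finger pads; the fingertips stand 22 mm ahead of it and the grasp point (between the pads) lies 3 mm ahead of it; z points along the fingers, y is the line along which they close (so a half turn about z gives the same grasp; the last joint's range is limited). The gripper opens to 93 mm and grips with 3 to 60 N. Pads are 15 mm wide; open, the fingers measure 128 mm over their backs; the gripper's body (75 mm by 188 mm) begins 65 mm behind the grasp point.
Start: joints at [-1.285, 0.351, 1.652, -0, 1.139, -0.085], TCP at [0.199, -0.513, 0.241] pointing down, gripper open.
Joint ranges: [-2.75, 2.75], [-0.79, 2.1], [0.01, 2.65], [-1.57, 4.71], [0.07, 3.14], [-2.87, 2.87]. Speed limits (rad/s): [2.22, 2.22, 2.79, 3.14, 3.14, 3.14].

## Interface

Orientations are given as a unit quaternion [x, y, z, w].
In Python, from plant import ctrl gives the robot as it stands. Calls block until the motion is done:
- ctrl.goto(position, orientation): joint-space move of the TCP to a pose.
- ctrl.line_to(position, orientation=None, speed=0.15, f_stop=None): straight line of the TCP; orientation=None keeps the orientation; speed is the mean speed in m/s. With f_stop (N) it stops when the force on the tool has changed by that much, and returns True; else False.
- ctrl.set_joints(angles): joint-space move.
- ctrl.command_gripper(opening, squeeze=None): finger opening in m; squeeze is the grip in N (None keeps the last); returns when the fingers have stopped.
- ctrl.wait(seconds).
- ctrl.ik(position, orientation): joint angles nearest the present ones, or None.
- ctrl.read_camera(name): name is "side" or "top" or "wrist"; returns the picture (420x560x3 uint8, red, green, blue); there is no depth.
- ctrl.get_calibration(name): a dict with "K" (3x3 intrinsics, pixels), "origin" and "orientation" of the camera in the world. Camera axes: x right, y down, z forward; pixel columns grow to the right and rows downward; lengths in m; the calibration is good to about 2 mm. The wrist camera is an equidistant fisheye: a pixel r from the principal point sees the ray r / f radians off the axis. A picture is of the moment at which its call begins: read the wrist's pose just before it. get_calibration takes no time and is no camera call; for the wrist camera it gives the pose at the moment of the call.
A pose or a line that the arm cannot do raises ctrl.MotionError and nothing moves.
- ctrl.job_done(): hands the job in; it is judged then, once.
Trained networks look in the newest picture that a camera, given by its name, has taken for a name from the list of things; names that differ only in an ending like _2 or _b are one class to them, and where a whole thing is asked for, a point or a joint stands for the part that bears it (a point fixed in the world has none). Each returns a list of dicts, best first, with "p" (0 to 1); they miss things now and then, are a little off and sometimes report something else, mostly with a low value. They report only what shows in the picture. A call takes as long as a camera call.
- ctrl.boxes_of(camera, label): "at" ([x, y, z] in m, in the coordinates of the camera as it stood for that picture, good to about 4 mm: the middle of the surface that is visible of it).
- ctrl.masks_of(camera, label): "region" (420x560 bool, what is visible of it).
- ctrl.place_of(camera, label): "at" ([x, y, z] in m, in the coordinates of the camera as it stood for that picture, good to about 4 mm: a listed point, or the origin of a listed thing).
Readings, each from a call of its own:
- ctrl.read_time(): time.
- ctrl.read_qpos(): joint angles.
- ctrl.read_qvel(): joint speeds.
- ctrl.read_tau(): joint torques, N m.
- ctrl.read_tool_pos(): TCP position.
- ctrl.read_eef_rot(): TCP orientation.
- ctrl.read_force(): force on the tool from outside, world axes, zero at the start.
- ctrl.read_wrist_torque(): the same for the moment, N m.
- ctrl.read_width(): finger opening in m.
- ctrl.read_finger_force(): force on a finger pad.
Only numpy, scipy, OpenCV 4.12 (cv2) and the standard library are available. Lean on these libraries where they do the work, as an engineer would, in place of code of your own. Each camera call takes 0.05 s, during which the arm holds its last target. There are 200 camera calls.

## Working session

There is one attempt and no reset: what is moved stays moved. The work goes in short steps, each a Python script; the robot and the scene stay as the last script left them, time stands still between calls to the robot, and variables do not carry over. Pictures are saved under pics/ and viewed, at most 10 in all, crops included, and the job is handed in when it is done.

```bash
ls; mkdir -p pics
cat > h.py <<'E'
import numpy as np, cv2
from plant import ctrl
from scipy.spatial.transform import Rotation as R
def cam(n):
    c=ctrl.get_calibration(n); return np.array(c["K"]),np.array(c["origin"]),R.from_quat(c["orientation"]) if np.size(c["orientation"])==4 else R.from_matrix(c["orientation"])
def w(n,p,c=None):
    K,o,r=c or cam(n); return o+r.apply(p)
def px(n,P,c=None):
    K,o,r=c or cam(n); q=r.inv().apply(np.array(P)-o); return (K@(q.T/q.T[2]))[:2].T
E
python3 - <<'E'
from h import *
for n in ("side","top"):
    im=ctrl.read_camera(n); cv2.imwrite(f"pics/{n}0.png",im[:,:,::-1])
    K,o,r=cam(n); print(n,K[0,0],o.round(3),r.as_matrix()[:,2].round(2))
    for l in ["stand","bar_knob","module_a","module_c","pass_tray","reject_tray","pass_tray_pocket0","pass_tray_pocket1","reject_tray_pocket0","reject_tray_pocket1","marker","tip_wool","eye_loupe"]:
        print(l,[(w(n,d["at"]).round(3).tolist(),round(d["p"],2)) for d in ctrl.place_of(n,l)])
print(ctrl.read_time())
E
```

```text
pics
plant.py
side 388.3704820219273 [ 0.374 -0.753  0.451] [ 0.21  0.88 -0.43]
stand [([0.542, 0.216, 0.001], 0.83), ([0.538, 0.125, 0.067], 0.74)]
bar_knob [([0.539, 0.126, 0.067], 0.6)]
module_a [([0.586, 0.165, 0.057], 0.69), ([0.547, 0.214, 0.056], 0.58)]
module_c [([0.586, 0.165, 0.057], 0.69), ([0.547, 0.214, 0.056], 0.58)]
pass_tray []
reject_tray [([0.457, -0.083, 0.005], 0.74)]
pass_tray_pocket0 [([0.583, -0.243, 0.005], 0.96), ([0.578, -0.307, 0.01], 0.63)]
pass_tray_pocket1 [([0.583, -0.243, 0.005], 0.96), ([0.578, -0.307, 0.01], 0.63)]
reject_tray_pocket0 [([0.457, -0.046, 0.007], 0.95), ([0.455, -0.114, 0.002], 0.84), ([0.542, 0.218, 0.001], 0.58), ([0.538, 0.125, 0.066], 0.45)]
reject_tray_pocket1 [([0.457, -0.046, 0.007], 0.95), ([0.455, -0.114, 0.002], 0.84), ([0.542, 0.218, 0.001], 0.58), ([0.538, 0.125, 0.066], 0.45)]
marker [([0.681, -0.074, -0.0], 0.51)]
tip_wool [([0.432, -0.244, -0.001], 0.56)]
eye_loupe [([0.739, -0.184, -0.001], 0.83)]
top 389.1204915990374 [ 0.511 -0.022  0.969] [ 0.07  0.02 -1.  ]
stand [([0.549, 0.216, 0.0], 0.76), ([0.432, -0.243, 0.004],
[... 163 characters left out ...]
62, 0.057], 0.56)]
module_c [([0.548, 0.214, 0.057], 0.79), ([0.495, 0.269, 0.061], 0.64), ([0.591, 0.162, 0.057], 0.56)]
pass_tray [([0.583, -0.273, 0.002], 0.63)]
reject_tray [([0.466, -0.083, 0.0], 0.9), ([0.585, -0.275, 0.0], 0.59)]
pass_tray_pocket0 [([0.585, -0.237, 0.005], 0.69), ([0.584, -0.303, 0.005], 0.58)]
pass_tray_pocket1 [([0.585, -0.237, 0.005], 0.69), ([0.584, -0.303, 0.005], 0.58)]
reject_tray_pocket0 [([0.461, -0.114, 0.005], 0.85), ([0.463, -0.048, 0.005], 0.81)]
reject_tray_pocket1 [([0.461, -0.114, 0.005], 0.85), ([0.463, -0.048, 0.005], 0.81)]
marker [([0.681, -0.072, 0.002], 0.56)]
tip_wool [([0.43, -0.243, 0.004], 0.83)]
eye_loupe [([0.744, -0.183, 0.005], 0.56)]
1.4
```

View pics/side0.png

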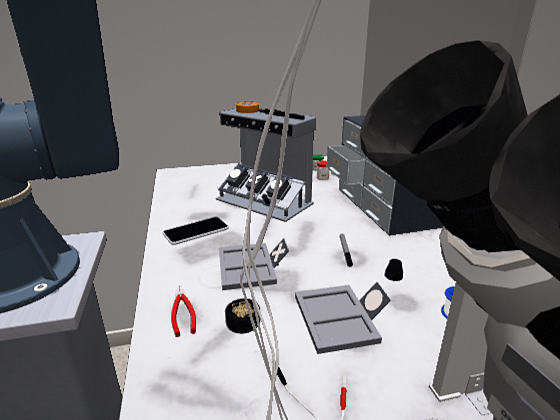

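View pics/top0.png

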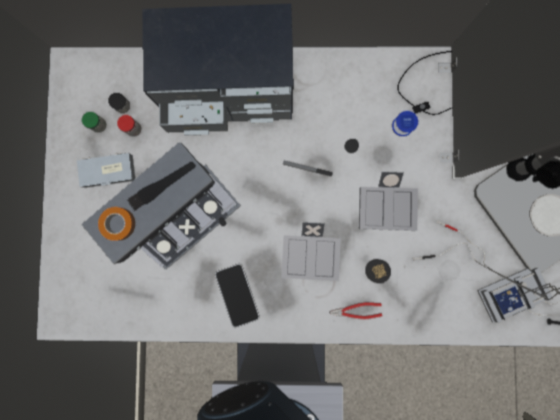

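The side view shows the stand at about (265,180), the cross tray at (247,267) and the disc tray at (338,318). In the top view the tags are round (210,207), cross (187,227) and round (164,246), with the knob at (222,222). That agrees with the networks. Next I'll take closer wrist views.

```bash
cat >> h.py <<'E'
def tool(yaw,tilt=0,flip=False):
    "tool z opposite to the normal of a slope of given tilt, tool y along +-frame y"
    x=np.array([np.cos(yaw),np.sin(yaw),0]);y=np.array([-x[1],x[0],0])
    n=-np.sin(tilt)*x+np.cos(tilt)*np.array([0,0,1]); ty=-y if flip else y
    return R.from_matrix(np.c_[np.cross(ty,-n),ty,-n]).as_quat()
def look(labels,tag):
    c=cam("wrist"); im=ctrl.read_camera("wrist"); cv2.imwrite(f"pics/{tag}.png",im[:,:,::-1])
    for l in labels: print(l,[(w("wrist",d["at"],c).round(4).tolist(),round(d["p"],2)) for d in ctrl.place_of("wrist",l) if d["p"]>.35])
E
python3 - <<'E'
from h import *
K,o,r=cam("wrist"); T=R.from_quat(ctrl.read_eef_rot())
print(K, T.inv().apply(o-ctrl.read_tool_pos()), (T.inv()*r).as_matrix().round(2))
for f in (0,1):
    for p,q in (([.5,-.17,.3],tool(0,0,f)),([.546-.1*np.cos(.733),.215-.1*np.sin(.733),.228],tool(np.radians(42),np.pi/6,f))):
        j=ctrl.ik(p,q); print(f,None if j is None else np.round(j,2))
j=ctrl.read_qpos()
E
```

```text
[[325.1922621    0.         281.86956609]
 [  0.         325.1922621  206.33326481]
 [  0.           0.           1.        ]] [ 0.08144796 -0.00015906 -0.14355123] [[ 0.   -0.96 -0.29]
 [ 1.    0.    0.  ]
 [-0.   -0.29  0.96]]
0 [-0.42  0.25  1.63 -0.    1.25 -1.99]
0 [ 0.04  0.11  2.1   0.6   0.6  -2.71]
1 [-0.42  0.25  1.63 -0.    1.25  1.15]
1 [0.04 0.11 2.1  0.6  0.6  0.43]
```

Run:
```python
from h import *
P=["pass_tray_pocket0","reject_tray_pocket0","pass_tray","reject_tray"]
ctrl.goto([.5,-.17,.3],tool(0)); look(P,"w1")
ctrl.goto([.46,-.12,.26],tool(0)); look(P,"w2")
yaw=np.radians(42);q=tool(yaw,np.pi/6)
ctrl.goto([.546-.1*np.cos(yaw),.215-.1*np.sin(yaw),.228],q)
L=["module_a","module_c","bar_knob","stand"]
look(L,"w3")
s=np.array([-np.sin(yaw),np.cos(yaw),0])
ctrl.line_to(ctrl.read_tool_pos()-.03*s+[0,0,.01],speed=.2); look(L,"w4")
print(ctrl.read_time(),np.round(ctrl.read_qpos(),2))
```

```text
pass_tray_pocket0 [([0.5764, -0.234, 0.0053], 0.81), ([0.5776, -0.3032, 0.0061], 0.56)]
reject_tray_pocket0 [([0.4573, -0.1123, 0.0052], 0.73), ([0.4631, -0.0455, 0.0077], 0.72)]
pass_tray [([0.5789, -0.269, -0.001], 0.89), ([0.461, -0.1108, 0.0083], 0.45)]
reject_tray [([0.4558, -0.0784, 0.0037], 0.79), ([0.426, -0.2371, -0.0024], 0.67)]
pass_tray_pocket0 [([0.577, -0.2322, 0.0052], 0.8), ([0.5798, -0.3043, 0.004], 0.57)]
reject_tray_pocket0 [([0.4591, -0.1132, 0.0058], 0.95), ([0.4598, -0.0463, 0.0104], 0.71)]
pass_tray [([0.5802, -0.267, -0.0023], 0.96)]
reject_tray [([0.4578, -0.0795, 0.0012], 0.66)]
module_a [([0.5452, 0.2187, 0.0558], 0.88), ([0.5867, 0.1651, 0.0536], 0.83), ([0.4922, 0.2698, 0.054], 0.59)]
module_c [([0.5452, 0.2187, 0.0558], 0.88), ([0.5867, 0.1651, 0.0536], 0.83), ([0.4922, 0.2698, 0.054], 0.59)]
bar_knob [([0.5405, 0.1301, 0.0642], 0.58), ([0.5436, 0.2156, -0.0003], 0.51)]
stand [([0.5433, 0.2129, 0.0002], 0.67)]
module_a [([0.5393, 0.2175, 0.0532], 0.79), ([0.5884, 0.1633, 0.0547], 0.7), ([0.4902, 0.2681, 0.0551], 0.66)]
module_c [([0.5393, 0.2175, 0.0532], 0.79), ([0.5884, 0.1633, 0.0547], 0.7), ([0.4902, 0.2681, 0.0551], 0.66)]
bar_knob [([0.5417, 0.1275, 0.0632], 0.98)]
stand [([0.542, 0.2135, -0.0021], 0.66)]
5.85 [-0.02  0.12  2.05  0.6   0.65 -2.74]
```

View pics/w1.png

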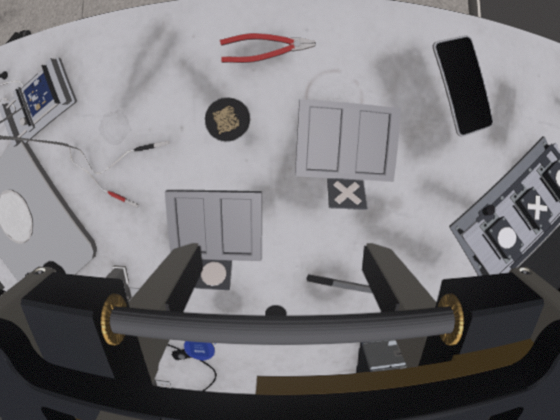

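View pics/w3.png

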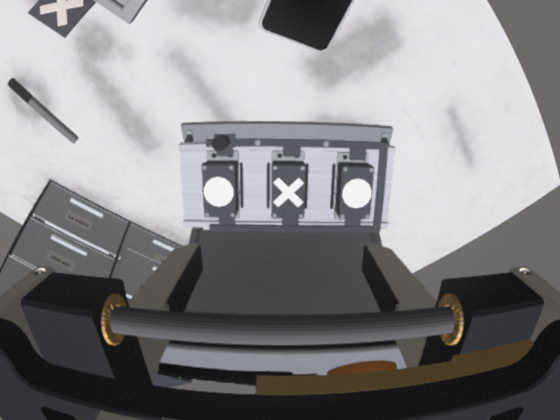

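The wrist view w1 shows the disc tray at about (215,225), the cross tray at (347,140) turned slightly, and the wool cup at (227,119). In w3 the tags, left to right, are round (218,191), cross (288,192) and round (356,193), and the knob is at (222,141). I'll refine the poses from tag centroids and tray silhouettes.

```bash
cat > fit.py <<'E'
from h import *
from scipy.optimize import minimize
K=cam("wrist")[0]; T=R.from_quat(ctrl.read_eef_rot()); _,o,r=cam("wrist")
off=T.inv().apply(o-ctrl.read_tool_pos()); rel=T.inv()*r
def pose(p,q): Q=R.from_quat(q); return p+Q.apply(off), Q*rel
def fpx(P,c):
    v=c[1].inv().apply(np.atleast_2d(P)-c[0]); th=np.arctan2(np.hypot(v[:,0],v[:,1]),v[:,2])
    u=v[:,:2]/np.hypot(v[:,0],v[:,1])[:,None]; return K[:2,2]+K[0,0]*th[:,None]*u
def fray(uv,c):
    d=np.atleast_2d(uv)-K[:2,2]; th=np.hypot(*d.T)/K[0,0]; d=d/np.hypot(*d.T)[:,None]
    return c[1].apply(np.c_[d*np.sin(th)[:,None],np.cos(th)])
def fplane(uv,c,z): v=fray(uv,c); return c[0]+v*((z-c[0][2])/v[:,2])[:,None]
if __name__=="__main__":
    for tag,p in (("w1",[.5,-.17,.3]),("w2",[.46,-.12,.26])):
        c=pose(np.array(p),tool(0)); im=cv2.imread(f"pics/{tag}.png")
        g=cv2.cvtColor(im,cv2.COLOR_BGR2GRAY)
        for n,cx,cy in (("pass",.579,-.268),("rej",.459,-.079)):
            u=fpx([cx,cy,.012],c)[0]; col=im[tuple(u[::-1].astype(int))].astype(int)
            m=((g>70)&(g<185)).astype(np.uint8)
            def box(v):
                x,y,a=v; M=R.from_euler("z",a).as_matrix()
                P=np.array([[sx*.052,sy*.070,z] for sx in(-1,1) for sy in(-1,1) for z in(0,.012)])@M.T+[x,y,0]
                return cv2.convexHull(fpx(P,c).astype(np.float32))
            def fill(v,s=8):
                k=np.zeros(g.shape,np.uint8); cv2.fillPoly(k,[np.round(box(v)*2**s).astype(np.int32)],1,cv2.LINE_8,s); return k
            roi=cv2.dilate(fill([cx,cy,0]),np.ones((15,15)))
            roi[fill([cx+.06,cy,0])>fill([cx,cy,0])]=0 if False else roi[fill([cx+.06,cy,0])>fill([cx,cy,0])]
            m=m*roi; m=cv2.morphologyEx(m,cv2.MORPH_OPEN,np.ones((5,5)))
            cost=lambda v:-((fill(v)&m).sum()/((fill(v)|m).sum()))
            best=min((minimize(cost,[cx,cy,a],method="Nelder-Mead",options=dict(initial_simplex=[[cx,cy,a],[cx+.006,cy,a],[cx,cy+.006,a],[cx,cy,a+.05]])) for a in (-.06,0,.06)),key=lambda b:b.fun)
            print(tag,n,col,best.x.round(4),round(best.fun,3))
            cv2.polylines(im,[np.round(box(best.x)).astype(np.int32)],1,(0,0,255))
        cv2.imwrite(f"pics/{tag}f.png",im)
    yaw=np.radians(42);q=tool(yaw,np.pi/6);s=np.array([-np.sin(yaw),np.cos(yaw),0])
    p3=np.array([.546-.1*np.cos(yaw),.215-.1*np.sin(yaw),.228])
    for tag,p in (("w3",p3),("w4",p3-.03*s+[0,0,.01])):
        c=pose(p,q); g=cv2.imread(f"pics/{tag}.png",0)
        n,l,st,ce=cv2.connectedComponentsWithStats((g>215).astype(np.uint8)); B=[]
        for P in ([.492,.269],[.5435,.217],[.588,.1643]):
            P=np.r_[P,.055]+.03*np.r_[-.5*np.cos(yaw),-.5*np.sin(yaw),.866]
            u=fpx(P,c)[0]; k=[i for i in range(1,n) if np.hypot(*(ce[i]-u))<14 and 250<st[i,4]<2500]
            for i in k: B.append(fplane(ce[i],c,.081)[0]); print(tag,u.round(),ce[i].round(1),st[i,4],B[-1].round(4))
        if len(B)>1: d=B[0]-B[-1]; print(tag,"yaw",np.degrees(np.arctan2(-d[0],d[1])),"len",np.hypot(*d[:2]))
E
python3 fit.py; python3 -c "
import cv2,numpy as np
a=cv2.imread('pics/w1f.png')[60:300,130:430];b=cv2.imread('pics/w2f.png')[60:300,130:430]
cv2.imwrite('pics/f.png',cv2.resize(np.hstack([a,b]),(800,320)))"
```

```text
w1 pass [147 141 142] [ 0.5791 -0.2686 -0.0225] -0.818
w1 rej [161 155 157] [ 0.452  -0.0843  0.0372] -0.771
w2 pass [75 77 80] [ 0.5842 -0.2701 -0.0077] -0.746
w2 rej [170 164 166] [ 0.4568 -0.0828 -0.0031] -0.839
w3 [357. 191.] [356.5 193. ] 636 [0.4834 0.261  0.081 ]
w3 [285. 193.] [287.8 192. ] 435 [0.5293 0.2086 0.081 ]
w3 [216. 191.] [218.2 191.3] 658 [0.5751 0.156  0.081 ]
w3 yaw 41.128404316203145 len 0.13939968889660173
w4 [383. 184.] [383.  186.7] 585 [0.4831 0.2617 0.081 ]
w4 [314. 186.] [317.8 185.3] 411 [0.5289 0.2092 0.081 ]
w4 [246. 184.] [249.2 184.6] 655 [0.575  0.1567 0.081 ]
w4 yaw 41.218878372374036 len 0.13951707325107454
```

View pics/f.png

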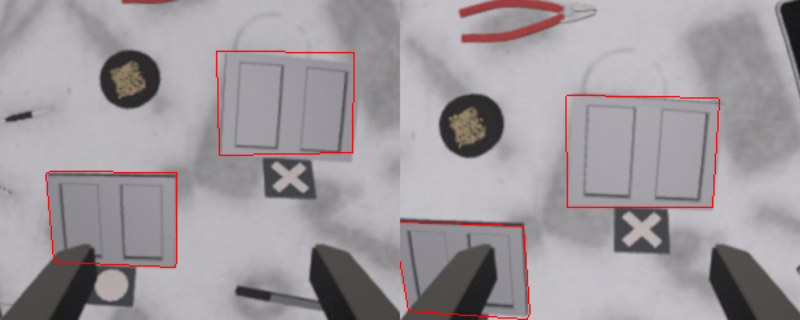

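Both tag fits agree: stand yaw 41.2° and a tag spacing of 139.5 mm against a nominal 140. The red tray boxes don't line up with the trays because shadows got into the masks, so I'll zoom in and pick the pocket corners by hand.

```bash
python3 -c "
import cv2,numpy as np
a=cv2.imread('pics/w1.png')
b=[cv2.convertScaleAbs(cv2.resize(a[y:y+100,x:x+112],(400*112//112,357),interpolation=cv2.INTER_CUBIC),alpha=1.6,beta=-90) for x,y in((160,182),(290,90))]
cv2.imwrite('pics/z.png',np.hstack(b))"
```

```text
(no output)
```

View pics/z.png

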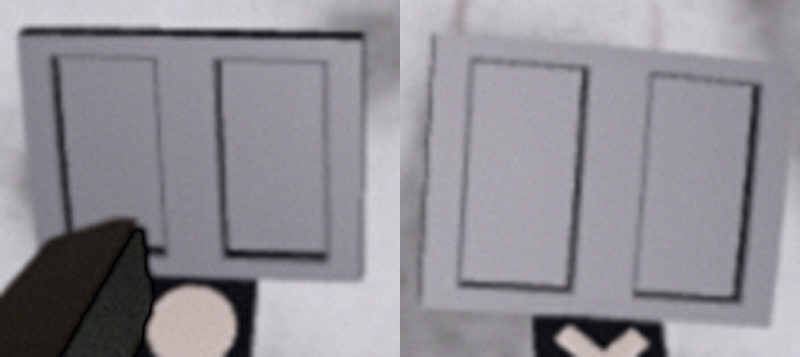

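The zoom shows both pocket pairs clearly, with one corner of the left disc pocket hidden behind the finger. I'll fit the tray poses to these corners.

Run:
```python
from fit import *
from scipy.optimize import least_squares
c=pose(np.array([.5,-.17,.3]),tool(0)); 
# keys: (pocket y sign, x end, y side): image right=+y, down=+x
def pts(L,R_): return [(-1,*k,*v) for k,v in L.items()]+[(1,*k,*v) for k,v in R_.items()]
TL,TR,BL,BR=(-1,-1),(-1,1),(1,-1),(1,1)
D=dict(passt=((160,182),pts({TL:(52,57),TR:(157,58),BR:(165,254)},{TL:(215,60),TR:(328,62),BL:(226,258),BR:(328,260)}),(.579,-.268)),
 rej=((290,90),pts({TL:(72,59),TR:(189,67),BR:(173,292),BL:(58,288)},{TL:(251,73),TR:(362,84),BR:(342,301),BL:(233,297)}),(.459,-.079)))
for n,(o0,L,x0) in D.items():
    A=np.array(L,float); uv=(A[:,3:]+.5)/3.571-.5+o0
    m=np.c_[A[:,1]*.042,A[:,0]*.034+A[:,2]*.021]
    P=fplane(uv,c,.012)[:,:2]
    f=lambda v:(m@R.from_euler("z",v[2]).as_matrix()[:2,:2].T+v[:2]-P).ravel()
    s=least_squares(f,[*x0,0]); print(n,s.x.round(4),"rms mm",1e3*np.sqrt((s.fun**2).mean()))
# knob, IK of planned poses
y=np.radians(41.2); n=np.array([-.5*np.cos(y),-.5*np.sin(y),.866]); Y=np.array([-np.sin(y),np.cos(y),0])
for k in (-1,0,1):
    B=np.array([.5404,.2188,.055])+.07*k*Y
    print(k,[None if (j:=ctrl.ik(B+n*h,tool(y,np.pi/6)))is None else np.round(j,2).tolist() for h in (.035,.13)])
```

```text
passt [ 0.5803 -0.2683 -0.0228] rms mm 0.689538015103341
rej [ 0.4578 -0.0791 -0.0402] rms mm 1.0322681381843062
-1 [None, None]
0 [None, [0.11, 0.26, 2.1, 0.74, 0.44, -2.8]]
1 [None, [0.27, 0.21, 2.17, 0.68, 0.35, -2.62]]
```

```bash
cat >> h.py <<'E'
YAW=np.radians(41.2); X=np.array([np.cos(YAW),np.sin(YAW),0]); Y=np.array([-X[1],X[0],0]); N=-.5*X+np.array([0,0,np.sqrt(.75)]); S=np.cross(Y,N)
D0=np.array([.5404,.2188,.055]); QS=tool(YAW,np.pi/6,True)
def sp(s,y,n): return D0+s*S+y*Y+n*N
def sc(P): d=np.asarray(P)-D0; return np.round([d@S,d@Y,d@N],4)
E
python3 - <<'E'
from h import *
k=np.array([.541,.1285,.0637]); print("knob s,y,n",sc(k)); s,y,_=sc(k)
for a in [(s,y,.039),(s,y+.037,.039),(0,-.07,.035),(0,0,.035),(0,.07,.035),(0,.07,.14)]:
    j=ctrl.ik(sp(*a),QS); print(a,None if j is None else np.round(j,2))
ctrl.command_gripper(.05,10)
ctrl.goto(sp(s,y,.14),QS); 
look(["bar_knob","module_a"],"w5")
print(ctrl.read_time())
E
```

```text
knob s,y,n [-0.0468 -0.0683  0.037 ]
(np.float64(-0.0468), np.float64(-0.0683), 0.039) [-0.01  0.53  2.05  1.17  0.37 -0.22]
(np.float64(-0.0468), np.float64(-0.0313), 0.039) [ 0.06  0.51  2.1   1.26  0.33 -0.27]
(0, -0.07, 0.035) [0.05 0.53 1.96 0.97 0.39 0.04]
(0, 0, 0.035) [0.17 0.49 2.04 1.06 0.3  0.05]
(0, 0.07, 0.035) [0.32 0.46 2.11 1.15 0.22 0.08]
(0, 0.07, 0.14) [0.26 0.19 2.17 0.65 0.37 0.55]
bar_knob [([0.5398, 0.1246, 0.0634], 0.96)]
module_a [([0.5869, 0.1668, 0.0566], 0.96), ([0.4917, 0.271, 0.0583], 0.9), ([0.544, 0.2182, 0.0556], 0.66)]
9.2417
```

View pics/w5.png

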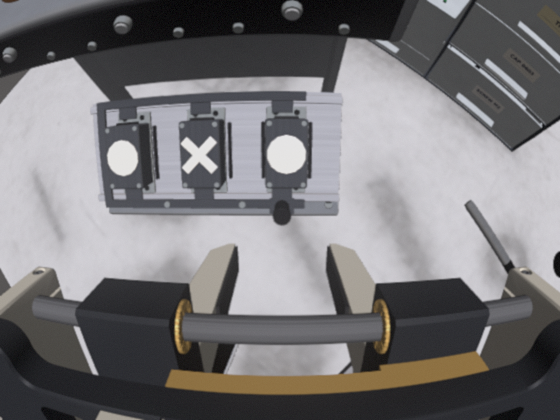

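The fingers straddle the knob at (283,212), and the right-hand module (287,154) is still locked under the teeth. Now I'll grip the knob and slide.

Run:
```python
from h import *
s,y,_=sc([.5404,.1270,.0635]); print(s,y)
print(ctrl.line_to(sp(s,y,.040),QS,speed=.1,f_stop=15))
ctrl.command_gripper(0.0,8); print("w",ctrl.read_width(),ctrl.read_finger_force(),ctrl.read_force())
p=ctrl.read_tool_pos()
print(ctrl.line_to(p+.040*Y,QS,speed=.05,f_stop=20), sc(ctrl.read_tool_pos())-sc(p),ctrl.read_force())
ctrl.command_gripper(.04)
p=ctrl.read_tool_pos(); ctrl.line_to(p+.1*N,QS,speed=.2)
look(["bar_knob","module_a"],"w6"); print(ctrl.read_time())
```

```text
-0.0481 -0.0691
False
w 0.01368168217507995 8.000115305185318 [-1.49817351 -1.32258632  0.95246107]
False [2.0e-04 3.8e-02 1.0e-04] [ 10.30643337 -12.56954369  -4.68421518]
bar_knob [([0.5186, 0.1512, 0.062], 0.97)]
module_a [([0.5879, 0.1647, 0.0568], 0.94), ([0.4912, 0.2689, 0.055], 0.84), ([0.5434, 0.2202, 0.0541], 0.81)]
13.3583
```

View pics/w6.png

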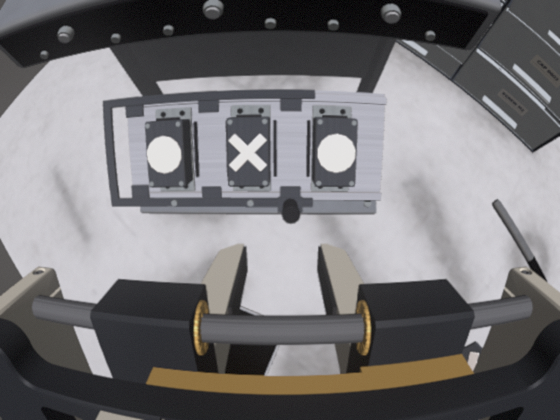

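The bar is open: the teeth (208,104 and 290,104) now sit between the modules, and all three modules are still in their bays. I'll check the tag positions in w6, then move the cross module first.

```bash
cat >> h.py <<'E'
TR=dict(pas=(.5803,-.2683,-.0228),rej=(.4578,-.0791,-.0402))
def move(y,tray,k,ds=0.):
    ctrl.command_gripper(.05); ctrl.goto(sp(ds,y,.14),QS)
    print("down stop",ctrl.line_to(sp(ds,y,.0355),QS,speed=.12,f_stop=15),sc(ctrl.read_tool_pos()))
    ctrl.command_gripper(.02,30); print("w",ctrl.read_width(),ctrl.read_finger_force()); g=sc(ctrl.read_tool_pos())
    ctrl.line_to(sp(ds,y,.06),QS,speed=.06); ctrl.line_to(sp(ds,y,.15),QS,speed=.2)
    x,yy,a=TR[tray]; p=np.array([x-np.sin(a)*k*.034,yy+np.cos(a)*k*.034,0]); q=tool(a,0,True)
    ctrl.goto(p+[0,0,.15],q); ctrl.line_to(p+[0,0,.055],q,speed=.15)
    print("w",ctrl.read_width(),"touch",ctrl.line_to(p+[0,0,.0375],q,speed=.02,f_stop=4),ctrl.read_tool_pos().round(4))
    ctrl.command_gripper(.048); ctrl.line_to(p+[0,0,.13],q,speed=.2); print("t",ctrl.read_time())
E
python3 - <<'E'
from fit import *
c=cam("wrist")[1:]; g=cv2.imread("pics/w6.png",0)
n,l,st,ce=cv2.connectedComponentsWithStats((g>200).astype(np.uint8)); 
for i in range(1,n):
    if 400<st[i,4]<3000 and 120<ce[i][1]<190 and 130<ce[i][0]<370: print(ce[i].round(1),sc(fplane(ce[i],c,.081)[0]))
move(0,"rej",1)
im=ctrl.read_camera("wrist"); cv2.imwrite("pics/w7.png",im[:,:,::-1])
E
```

```text
[247.4 151.9] [-0.0001 -0.001   0.0301]
[335.9 152.7] [-0.0003 -0.0705  0.0302]
[163.6 154.2] [-0.0002  0.0685  0.0301]
down stop False [-0.0002 -0.0002  0.0357]
w 0.03365391908043783 30.000031292438507
w 0.033618611425102175 touch True [ 0.4591 -0.0451  0.0411]
t 20.2583
```

View pics/w7.png

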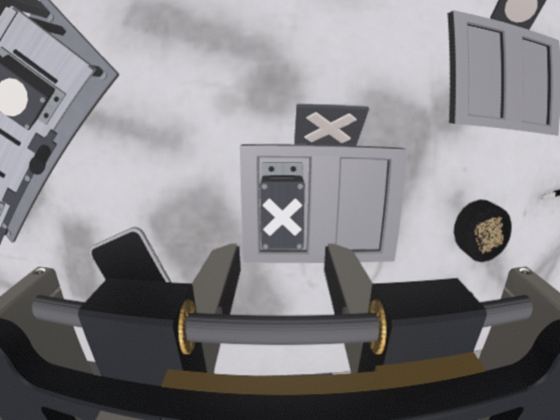

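The cross module lies flat in the left pocket of the cross tray (283,210), inside the walls on all sides. On to the two round-tag modules.

Run:
```python
from h import *
move(-.0702,"pas",-1)
move(.069,"pas",1)
im=ctrl.read_camera("wrist"); cv2.imwrite("pics/w8.png",im[:,:,::-1])
ctrl.goto([.35,-.17,.3],tool(0,0,True))
im=ctrl.read_camera("wrist"); cv2.imwrite("pics/w9.png",im[:,:,::-1])
c=cam("wrist")
for l in ("module_a","bar_knob"): print(l,[(w("wrist",d["at"],c).round(4).tolist(),round(d["p"],2)) for d in ctrl.place_of("wrist",l)])
for t,(x,y,a) in TR.items(): print(t,[(round(x-np.sin(a)*k*.034,4),round(y+np.cos(a)*k*.034,4)) for k in(-1,1)])
```

```text
down stop False [ 0.0002 -0.0704  0.0359]
w 0.03343210519540187 30.00103622674942
w 0.03370859237703843 touch True [ 0.5794 -0.3023  0.0411]
t 28.3667
down stop False [0.     0.0689 0.0356]
w 0.033484602020017684 30.00115156173706
w 0.033736865384113315 touch True [ 0.581  -0.2343  0.0412]
t 37.5
module_a [([0.4595, -0.0455, 0.0062], 0.75), ([0.5177, 0.1507, 0.0638], 0.59), ([0.5829, -0.3013, 0.003], 0.57)]
bar_knob [([0.5223, 0.151, 0.0632], 0.91)]
pas [(np.float64(0.5795), np.float64(-0.3023)), (np.float64(0.5811), np.float64(-0.2343))]
rej [(np.float64(0.4564), np.float64(-0.1131)), (np.float64(0.4592), np.float64(-0.0451))]
```

```bash
python3 -c "
import cv2,numpy as np
a=cv2.imread('pics/w8.png');b=cv2.imread('pics/w9.png')
cv2.imwrite('pics/e.png',np.hstack([cv2.resize(a,(400,300)),cv2.resize(b,(400,300))]))"
```

```text
(no output)
```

View pics/e.png

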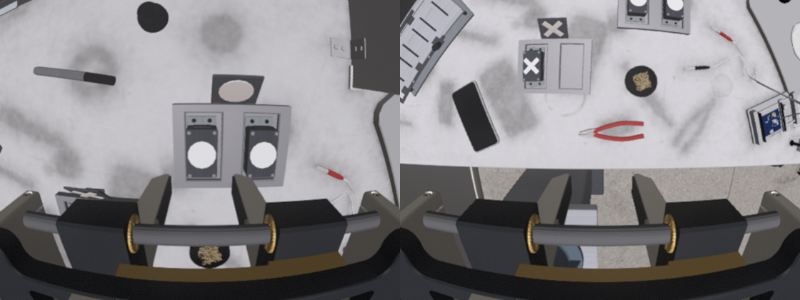

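Both round-tag modules lie flat in the disc tray's pockets (202,155 and 263,155 on the left), the cross module is in the cross tray, and the bar is still open. Nothing touches the robot, so I'm handing in.

```bash
python3 -c "
from plant import ctrl
print(ctrl.job_done(), ctrl.read_time())"
```

```text
the job is handed in; nothing more can be done
the job is handed in; nothing more can be done
```

I handed the job in at about 39 s of robot time: the frame is slid open, both round-tag modules lie in the disc tray's pockets, and the cross-tag module lies in a pocket of the cross tray; the judge's verdict was not shown.

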